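# Hold a circuit board home on the sprung test contact

### The job

Take the larger of the two framed circuit boards out of the storage rack and stand it on edge on the floor of the test stand's slot, clear of the brass plunger. Then slide it along the slot, pushing the sprung plunger back until the board's edge meets the steel stop plate, and keep it pressed lightly there, without ramming it: the program finishes while the robot is still holding the board against the stop. Leave the small board, the jar and the screwdriver alone.

Things in the scene. Friction and masses are not known exactly. Their poses are not given: they have to be found in the camera images.
- board: The larger circuit board: a green panel in a stiff black plastic frame, standing on edge in one of the two rack slots. 110 mm long (its x), 10 mm thick (its y), 75 mm high (its z, up); about 0.14 kg. Origin: centre of its underside. The plain frame bar along the top is 20 mm high and 10 mm thick, good to grip across the thickness. Either end may lead. Friction with the slot floor is notable (coefficient about 0.5 to 0.7), so pressing down while sliding makes it tip and jam.
- small_board: The other board, same make but 60 mm long and 55 mm high, 10 mm thick, in the other rack slot. Not to be touched. Origin: centre of its underside, x along its length.
- rack: Fixed storage rack: aluminium base 120 x 150 x 12 mm with two open-ended slots along its x, at y = -35 and +35 mm. Each slot is 13 mm wide between 110 mm long walls, its floor 12 mm above the table, the walls with flared lips rising 36 mm above that floor. Origin: centre of the base's underside, on the table.
- stand: Fixed test stand: white base from x = -100 to +135 mm, 90 mm wide, 12 mm thick, with one slot along its x at y = 0. The slot is 13 mm wide, its floor 12 mm above the table; the aluminium walls run from x = -85 to +55 mm and rise, with flared lips (mouth about 29 mm), 36 mm above the floor. The slot is open at its -x end; at its +x end are the stop plate and plunger. The board is pushed along the stand's +x. Origin: on the table under the slot's line.
- slot_entry (a point): Point on the slot floor (stand x = -20 mm) over which the board's underside centre can be lowered: the board's leading edge is then 25 mm short of the plunger tip.
- stop: Steel stop plate fixed on the stand across the end of the slot, 12 mm thick, 56 mm wide, 68 mm high above the slot floor. Origin: on its face towards the slot, at the slot floor (stand x = 75 mm, z = 12 mm); axes as the stand's. With the board home, the board's centre is 55 mm before this face. The plate is rigid; it must not be pressed with more than 40 N.
- plunger_tip (a point): Centre of the flat brass tip (16 mm diameter) of the sprung plunger that pokes out through the stop plate, 52 mm above the slot floor; its axis lies along the slot.
- plunger (a joint): How far the plunger is pushed in, in m: 0 = fully out, its tip 15 mm before the stop plate's face; 0.015 = tip level with that face, when the board meets the plate. Sprung: about 2.4 N to start it, 8.4 N at 0.015; it pushes the board back if let go.
- jar: White lidded jar, 48 mm diameter, 55 mm high, standing on the bench beyond the work. Origin: centre of its underside. Not to be touched.
- screwdriver: Screwdriver 160 mm long lying on the bench beyond the work. Not to be touched.
Not all that is in view belongs to the job. What is shaped like the board but pink or red is not meant.

How it is judged:
By the outcome, as a careful person would: the job done as asked, in the order asked, and still so for the second after the job is handed in, while the arm keeps its last pose, push and grip.
It also fails if it takes over 56 s, if anything falls off the work surface, if the arm or the gripper's body presses on something with over 40 N, if the wrist force passes 120 N, or if a joint passes its speed limit or range.

### The arm

A 7-joint arm with a two-finger parallel gripper is mounted at the origin on the work surface. World frame = base frame: x ahead of the robot, y to its left, z up, the work surface at z = 0. Lengths are in m, angles in rad, forces in N, time in s.
With the tool pointing down it reaches from about 0.4 to 0.85 m from the base axis. Payload 10.4 kg.
Tool frame: the origin (TCP) lies between the finger pads; the fingertips stand ahead of it and the grasp point (between the pads) lies 5 mm behind it (manip.tip_extent is the z of the fingertips in the tool frame, in m); z points along the fingers, y is the line along which they close (so a half turn about z gives the same grasp; the last joint's range is limited). The gripper opens to 85 mm and grips with 20 to 120 N. Pads are 22 mm wide; open, the fingers measure 114 mm over their backs; the gripper's body (76 mm by 85 mm) begins 54 mm behind the grasp point. The pads swing forward as they close: fully open they stand 13 mm farther back than shut.
Start: joints at [-1.196, 0.332, -0.065, 1.46, 0.022, 1.35, -0.088], TCP at [0.242, 0.576, 0.245] pointing down, gripper open.
Joint ranges: [-2.6, 2.6], [-0.5, 2.12], [-1.47, 1.34], [0.16, 2.42], [-1.27, 4.41], [0.06, 2.06], [-2.6, 2.6]. Speed limits (rad/s): [2.22, 2.22, 2.79, 2.79, 3.14, 3.14, 3.14].

### API

Orientations are given as a unit quaternion [x, y, z, w].
In Python, from workcell import status, viewer, manip gives the robot as it stands.
- The arm moves only by the tool play_rows, never from a script. Its argument "plan" is one flat list of numbers, 7 for each row, row after row: the turn, a rotation vector about the tool's x, y, z in degrees, then the shift along the tool's x, y, z in m, then the opening, from 0 (shut) to 1 (fully open). In form: [ax, ay, az, dx, dy, dz, grip, ax, ay, az, dx, dy, dz, grip, ...]. A call has 1 to 20 rows; each row is the pose to reach, as a shift and turn from the pose commanded when the call began, along the tool's axes at that moment; what a row does not reach only later rows make up. A row lasts 1/8 s, in which the tool goes at most 62.5 mm and 10.7 degrees, less where a joint would pass 70% of its speed; a pose out of reach is approached as far as the arm can. A call with a gripper value outside its range is refused whole. The fingers move at their own pace and stop on an object; "squeeze" is the grip in N (left out, the last holds). Time passes only in rows, so rows that repeat a pose let the fingers close. It gives the time, the measured TCP pose, the force, the opening and the grip force at its end, in the units of the state.
- status.get_obs(): the state, without advancing time (a new reading comes with each control period).
- viewer.camera(name): name is "side" or "top"; returns the picture (420x560x3 uint8, red, green, blue); there is no depth.
- viewer.camera_model(name): a dict with "fx", "fy", "cx", "cy" (pixels), "R" (3x3) and "t" (3): a world point X has camera coordinates R X + t. Camera axes: x right, y down, z forward; pixel columns grow to the right and rows downward; lengths in m; the calibration is good to about 2 mm. A picture is of the moment at which its call begins. camera_model takes no time and is no camera call.
- manip.hand_in(): hands the job in; it is judged then, once.
The state is a dict: "clock": time; "joint_pos": joint angles; "joint_velocities": joint speeds; "tau": joint torques, N m; "position": TCP position; "ee_rot": TCP orientation; "ft_force": force on the tool from outside, world axes, zero at the start; "torque": the same for the moment, N m; "grip_width": opening from 0.0 (shut) to 1.0 (fully open); "grasp_force": force on a finger pad.
Only numpy, scipy, OpenCV 4.12 (cv2) and the standard library are available. Lean on these libraries where they do the work, as an engineer would, in place of code of your own. Each camera call takes 0.05 s, during which the arm holds its last target. There are 200 camera calls.

## Working session

There is one attempt and no reset: what is moved stays moved. The work goes in short steps, Python scripts to look and compute and a tool call to move; the robot and the scene stay as the last step left them, time stands still between calls to the robot, and variables do not carry over. Pictures are saved under pics/ and viewed, at most 10 in all, crops included, and the job is handed in when it is done.

Besides the shell and the picture viewer there is one more tool, called after "Emit:" as name(argument=value, ...) on one line, values as JSON. play_rows: Moves the arm, as the interface text tells. Its arguments: {"type":"object","properties":{"plan":{"type":"array","items":{"type":"number"}},"squeeze":{"type":"number"}},"required":["plan"]}

```bash
mkdir -p pics; python3 - <<'E'
from workcell import status, viewer, manip
import cv2,numpy as np
for n in("side","top"):
    im=viewer.camera(n); cv2.imwrite(f"pics/{n}0.png",cv2.resize(im[:,:,::-1],(784,588),interpolation=cv2.INTER_CUBIC)); np.save(f"{n}0.npy",im)
    m=viewer.camera_model(n); print(n,m)
    R=np.array(m["R"]);print(-R.T@np.array(m["t"]))
o=status.get_obs();print(o, manip.tip_extent)
E
```

```text
side {'fx': 540.0203523015065, 'fy': 540.0203523015065, 'cx': 275.68923135049, 'cy': 201.51682972607142, 'R': array([[ 0.81841937, -0.57454899, -0.00912032],
       [-0.44156875, -0.61867995, -0.64980932],
       [ 0.36770473,  0.53584379, -0.76004254]]), 't': array([-0.50331022,  0.25299494,  0.92373221])}
[ 0.18397279 -0.62762965  0.86188389]
top {'fx': 499.80196614349774, 'fy': 499.80196614349774, 'cx': 277.88915125547334, 'cy': 200.36213334333428, 'R': array([[-1.07287675e-02, -9.99942291e-01, -5.55744430e-04],
       [-9.96723567e-01,  1.07387877e-02, -8.01673852e-02],
       [ 8.01687268e-02, -3.06173662e-04, -9.96781261e-01]]), 't': array([-0.0504443 ,  0.54906958,  1.05920351])}
[ 0.46181439 -0.05601343  1.09978365]
{'clock': 0.1, 'joint_pos': array([-1.19561809,  0.3328411 , -0.06466869,  1.46083119,  0.02157389,
        1.34990501, -0.08849758]), 'joint_velocities': array([-0.00025922, -0.0008191 , -0.00016427, -0.00130866, -0.00187701,
        0.00080583, -0.00194152]), 'tau': array([ 6.50663133e-04, -6.26742411e+01,  4.84897324e-02, -3.92435718e+01,
        1.63351593e-02,  6.90244007e-03, -4.54294957e-05]), 'position': array([0.24199816, 0.57591261, 0.24458763]), 'ee_rot': array([ 1.97587413e-01,  9.80285060e-01, -6.36407668e-04, -1.07020870e-04]), 'ft_force': array([-0.34372373,  0.17199901,  0.527799  ]), 'torque': array([-0.01157554, -0.01303265, -0.00255902]), 'grasp_force': 0.0, 'grip_width': 0.9978722410917182} 0.014
```

View pics/side0.png

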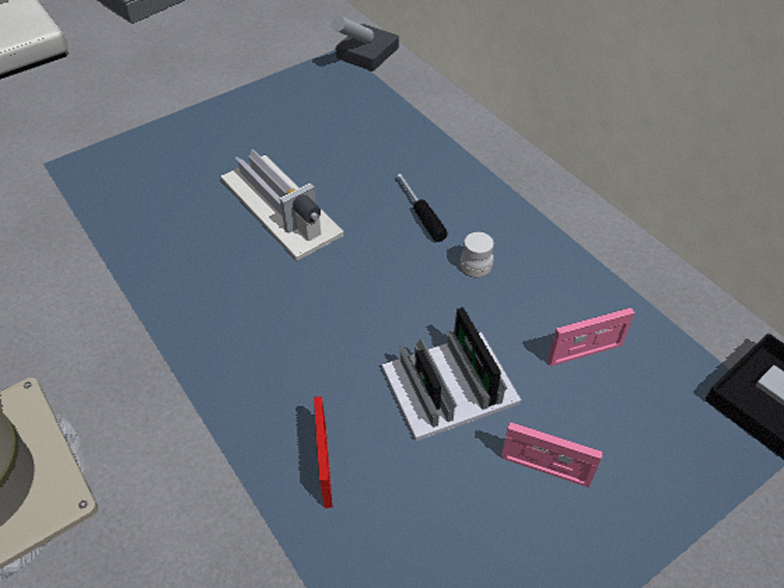

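View pics/top0.png

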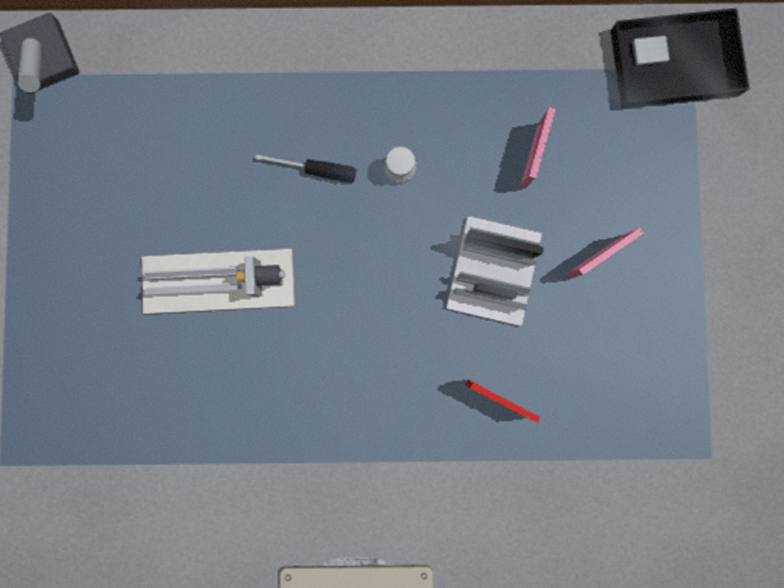

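The side view (784x588 scale) shows these board-like things:
- a tall black-framed board in the far rack slot, at (478,355)
- a small black one in the near slot, at (427,375)
- pink decoys at (592,335) and (552,455)
- a red decoy at (322,450)

The top view shows the rack at (495,270), with the tall board at (505,247), and the stand at (218,282), with its open end to the left and its stop at (250,275). I choose the tall board in the far slot, and will check it in a close crop.

```bash
python3 - <<'E'
import cv2,numpy as np
t=np.load("top0.npy");s=np.load("side0.npy")
def c(im,x,y,w,h): return cv2.resize(im[y:y+h,x:x+w],(400,300),interpolation=cv2.INTER_CUBIC)
a=np.vstack([np.hstack([c(t,310,145,100,75+15)[:300],c(t,95,165,120,90)]),np.hstack([c(s,265,210,120,90),c(s,150,100,120,90)])])
cv2.imwrite("pics/crop0.png",a[:,:,::-1])
E
```

```text
(no output)
```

View pics/crop0.png

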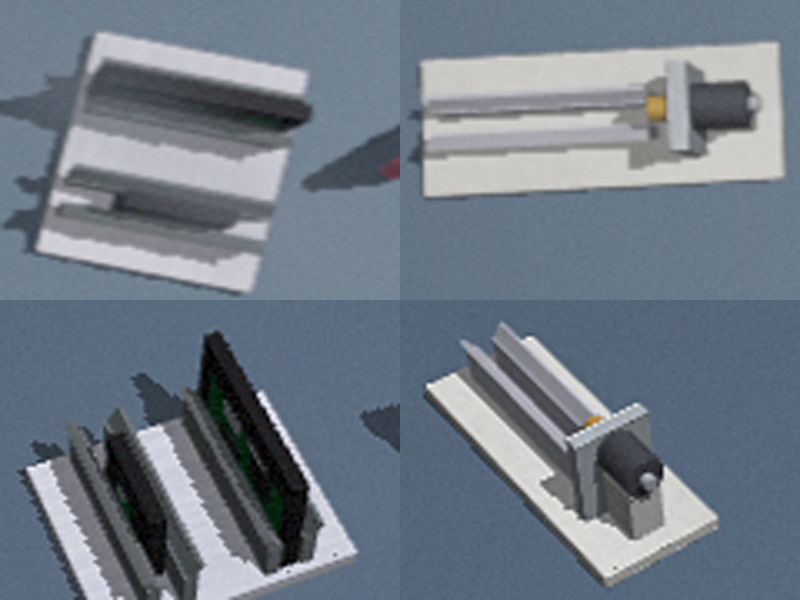

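```bash
cat > h.py <<'E'
import numpy as np
from scipy.optimize import least_squares
from scipy.spatial.transform import Rotation as Ro
from workcell import status, viewer, manip
M={n:viewer.camera_model(n) for n in("side","top")}
def proj(n,X):
    m=M[n];p=np.asarray(X)@np.array(m["R"]).T+m["t"]
    return np.c_[m["fx"]*p[:,0]/p[:,2]+m["cx"],m["fy"]*p[:,1]/p[:,2]+m["cy"]]
def pose(q,P):
    c,s=np.cos(q[2]),np.sin(q[2]);P=np.asarray(P,float)
    return np.c_[q[0]+c*P[:,0]-s*P[:,1],q[1]+s*P[:,0]+c*P[:,1],P[:,2]]
def fit(q0,obs,lab):   # obs: list of (view, local pts, pixels)
    f=lambda o:(lambda q:np.concatenate([(proj(n,pose(q,P))-px).ravel() for n,P,px in o]))
    for o in ([x] for x in obs):
        r=least_squares(f(o),q0);print(lab,o[0][0],r.x[:2].round(4),np.degrees(r.x[2]).round(2),np.abs(r.fun).max().round(2))
    r=least_squares(f(obs),q0);print(lab,"joint",r.x[:2].round(4),np.degrees(r.x[2]).round(2),r.fun.round(1));return r.x
def px(l,ox,oy,sx,sy): return (np.array(l,float)+.5)/[sx,sy]-.5+[ox,oy]
E
python3 - <<'E'
from h import *
z=.012;k=10/3
# rack x axis taken towards -y; corners: order (-x,-?)
rk=[[-.06,.075,z],[.06,.075,z],[.06,-.075,z],[-.06,-.075,z]]
T=px([(97,32),(310,72),(245,292),(38,250)],310,145,4,k)
S=px([(262,92),(355,252),(28,167)],265,210,k,k)
S=np.vstack([S[:2],(np.array([417,437])+.5)/1.4-.5,S[2]])
r=fit([.5,-.2,-1.8],[("top",rk,T),("side",rk,S)],"rack")
sd=[[-.1,.045,z],[.135,.045,z],[.135,-.045,z],[-.1,-.045,z]]
T=px([(20,58),(378,43),(384,178),(24,197)],95,165,k,k)
S=px([(130,38),(317,220),(210,280),(25,85)],150,100,k,k)
s=fit([.45,.27,-1.55],[("top",sd,T),("side",sd,S)],"stand")
z=.087
b=[[-.055,.005,z],[.055,.005,z],[.055,-.005,z],[-.055,-.005,z]]
S=px([(222,34),(308,180),(286,182),(203,37)],265,210,k,k)
q=pose(r,[[0,.035,0]])[0];print("slot",q)
fit([q[0],q[1],r[2]],[("side",b,S)],"board")
E
```

```text
rack top [ 0.5639 -0.2202] -104.26 1.07
rack side [ 0.5648 -0.2198] -103.67 1.45
rack joint [ 0.5644 -0.22  ] -103.94 [-0.4 -0.9 -0.3 -0.4  1.2  0.2 -0.9  0.1  0.4 -0.7  1.3  0.5 -1.3  0.5
 -0.9  0.1]
stand top [0.5517 0.2292] -87.83 0.38
stand side [0.5509 0.2287] -87.28 1.08
stand joint [0.5514 0.2291] -87.59 [ 0.2  0.7  0.  -0.4 -0.1  0.1  0.   0.1  0.9 -0.7  1.  -0.6 -1.3  0.
 -0.2  0.5]
slot [ 0.59835272 -0.22842632  0.        ]
board side [ 0.5994 -0.224 ] -104.62 2.06
board joint [ 0.5994 -0.224 ] -104.62 [-0.8 -2.  -0.2  0.9  1.1  2.1 -0.1 -1.4]
```

```bash
cat >> h.py <<'E'
def rel(p,yaw):  # yaw (deg) of tool y axis, tool pointing down
    o=status.get_obs();R=Ro.from_quat(o["ee_rot"]);a=np.radians(yaw)
    y=np.array([np.cos(a),np.sin(a),0]);z=np.array([0,0,-1.]);T=Ro.from_matrix(np.c_[np.cross(y,z),y,z])
    print("turn",(R.inv()*T).as_rotvec(degrees=True).round(2),"shift",R.inv().apply(np.array(p)-o["position"]).round(4),
      "| at",o["position"].round(4),"F",o["ft_force"].round(2),"t",round(o["clock"],2),"w",round(o["grip_width"],3),o["grasp_force"])
E
python3 -c "
from h import *
rel([.5985,-.227,.2],-14.1)"
```

```text
turn [-6.000e-02  5.000e-02  8.131e+01] shift [-0.6397 -0.6021  0.0454] | at [0.242  0.5759 0.2446] F [-0.34  0.17  0.53] t 0.1 w 0.998 0.0
```

Emit:
play_rows(plan=[0,0,20,-0.16,-0.15,0,0.5,0,0,20,-0.16,-0.15,0,0.5,0,0,20,-0.16,-0.15,0,0.5,0,0,20,-0.16,-0.15,0,0.5,0,0,40,-0.32,-0.3,0,0.5,0,0,40,-0.32,-0.3,0,0.5,0,0,40,-0.32,-0.3,0,0.5,0,0,40,-0.32,-0.3,0,0.5,0,0,60,-0.48,-0.45,0.02,0.5,0,0,60,-0.48,-0.45,0.02,0.5,0,0,60,-0.48,-0.45,0.02,0.5,0,0,60,-0.48,-0.45,0.02,0.5,0,0,81.3,-0.64,-0.602,0.045,0.5,0,0,81.3,-0.64,-0.602,0.045,0.5,0,0,81.3,-0.64,-0.602,0.045,0.5,0,0,81.3,-0.64,-0.602,0.045,0.5,0,0,81.3,-0.64,-0.602,0.045,0.5,0,0,81.3,-0.64,-0.602,0.045,0.5], squeeze=40)

```text
clock: 2.35
position: [0.5988, -0.226, 0.1999]
ee_rot: [0.788, 0.615, -0.0, -0.0]
ft_force: [0.5, 1.3, 0.5]
grip_width: 0.502
grasp_force: 0.0
```

```bash
python3 - <<'E'
from h import *
import cv2
rel([.5985,-.227,.2],-14.1); rel([.5985,-.227,.072],-14.1)
t=viewer.camera("top");s=viewer.camera("side")
c=lambda im,x,y,w,h: cv2.resize(im[y:y+h,x:x+w],(400,400),interpolation=cv2.INTER_CUBIC)
cv2.imwrite("pics/a.png",np.hstack([c(t,290,110,140,140),c(s,260,140,160,160)])[:,:,::-1])
E
```

```text
turn [-0.05 -0.02  0.03] shift [-0.001  -0.     -0.0001] | at [ 0.5988 -0.226   0.1999] F [0.53 1.34 0.46] t 2.35 w 0.502 0.0
turn [-0.05 -0.02  0.03] shift [-1.100e-03  1.000e-04  1.279e-01] | at [ 0.5988 -0.226   0.1999] F [0.53 1.34 0.46] t 2.35 w 0.502 0.0
```

View pics/a.png

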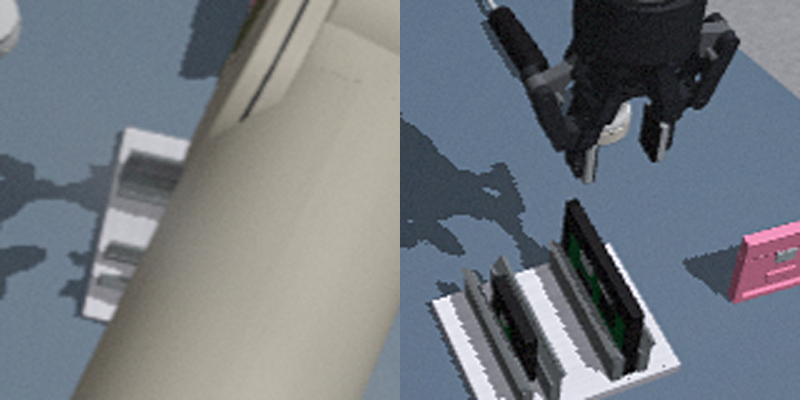

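The side crop shows the open fingers straddling the tall board's top bar, at about (590,175) and (655,155), with the board below them at (570,205)–(640,310). Next I descend.

Emit:
play_rows(plan=[0,0,0,-0.001,0,0.04,0.5,0,0,0,-0.001,0,0.08,0.5,0,0,0,-0.001,0,0.11,0.5,0,0,0,-0.001,0,0.128,0.5,0,0,0,-0.001,0,0.128,0.5,0,0,0,-0.001,0,0.128,0.5])

```text
clock: 3.2
position: [0.5995, -0.2278, 0.0737]
ee_rot: [0.788, 0.615, 0.001, 0.001]
ft_force: [0.2, 0.2, 0.4]
grip_width: 0.499
grasp_force: 0.0
```

Emit:
play_rows(plan=[0,0,0,0,0,0,0.2,0,0,0,0,0,0,0.2,0,0,0,0,0,0,0.2,0,0,0,0,0,0,0.15,0,0,0,0,0,0,0.1,0,0,0,0,0,0,0.05,0,0,0,0,0,0,0.0,0,0,0,0,0,0,0,0,0,0,0,0,0,0])

```text
clock: 4.32
position: [0.5988, -0.2277, 0.0724]
ee_rot: [0.789, 0.615, 0.0, 0.0]
ft_force: [-1.6, 0.1, 3.5]
grip_width: 0.109
grasp_force: 39.2
```

Emit:
play_rows(plan=[0,0,0,0,0,-0.01,0,0,0,0,0,0,-0.02,0,0,0,0,0,0,-0.04,0,0,0,0,0,0,-0.06,0,0,0,0,0,0,-0.09,0,0,0,0,0,0,-0.12,0,0,0,0,0,0,-0.14,0,0,0,0,0,0,-0.14,0,0,0,0,0,0,-0.14,0])

```text
clock: 5.45
position: [0.5983, -0.2273, 0.2112]
ee_rot: [0.788, 0.615, -0.0, -0.001]
ft_force: [-0.2, -0.4, -1.1]
grip_width: 0.107
grasp_force: 39.1
```

```bash
python3 - <<'E'
from h import *
import cv2
s=np.array([.5514,.2291,np.radians(-87.59)])
print(pose(s,[[-.02,0,0]]))
e=pose(s,[[-.02,0,.2]])[0]; rel(e,2.41)
t=viewer.camera("top");s=viewer.camera("side");np.save("sb.npy",s)
cv2.imwrite("pics/b.png",np.hstack([cv2.resize(t[60:260,260:460],(400,400)),cv2.resize(s[60:220,240:400],(400,400),interpolation=cv2.INTER_CUBIC)])[:,:,::-1])
E
```

```text
[[0.550559   0.24908231 0.        ]]
turn [ -0.08  -0.03 -16.49] shift [ 0.4505 -0.1622  0.0116] | at [ 0.5983 -0.2273  0.2112] F [-0.24 -0.36 -1.13] t 5.45 w 0.107 39.076470136642456
```

View pics/b.png

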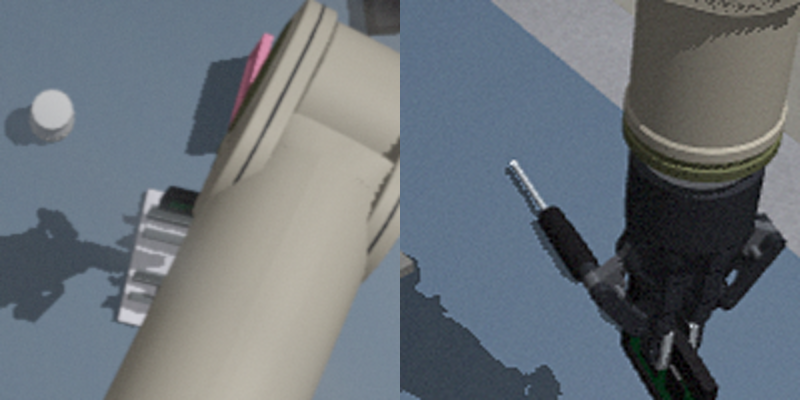

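The board is held. The side crop shows it hanging level between the fingers at (670,365), and the rack slot is empty. Next I move it over the stand.

Emit:
play_rows(plan=[0,0,-3,0.09,-0.032,0,0,0,0,-3,0.09,-0.032,0,0,0,0,-7,0.18,-0.065,0,0,0,0,-7,0.18,-0.065,0,0,0,0,-10,0.27,-0.097,0,0,0,0,-10,0.27,-0.097,0,0,0,0,-13,0.36,-0.13,0.01,0,0,0,-13,0.36,-0.13,0.01,0,0,0,-16.5,0.42,-0.151,0.012,0,0,0,-16.5,0.45,-0.162,0.012,0,0,0,-16.5,0.45,-0.162,0.012,0,0,0,-16.5,0.45,-0.162,0.012,0,0,0,-16.5,0.45,-0.162,0.012,0])

```text
clock: 7.18
position: [0.5515, 0.2466, 0.2002]
ee_rot: [0.693, 0.721, -0.0, 0.0]
ft_force: [-0.7, 0.1, -1.8]
grip_width: 0.11
grasp_force: 39.3
```

```bash
python3 - <<'E'
from h import *
import cv2
s=np.array([.5514,.2291,np.radians(-87.59)])
rel(pose(s,[[-.02,0,.2]])[0],2.41);rel(pose(s,[[-.02,0,.11]])[0],2.41)
s=viewer.camera("side")
cv2.imwrite("pics/c.png",cv2.resize(s[40:190,110:310],(800,600),interpolation=cv2.INTER_CUBIC)[:,:,::-1])
E
```

```text
turn [-0.01  0.03 -0.13] shift [ 0.0025 -0.0008  0.0002] | at [0.5515 0.2466 0.2002] F [-0.71  0.09 -1.78] t 7.17 w 0.11 39.284464716911316
turn [-0.01  0.03 -0.13] shift [ 0.0025 -0.0008  0.0902] | at [0.5515 0.2466 0.2002] F [-0.71  0.09 -1.78] t 7.17 w 0.11 39.284464716911316
```

View pics/c.png

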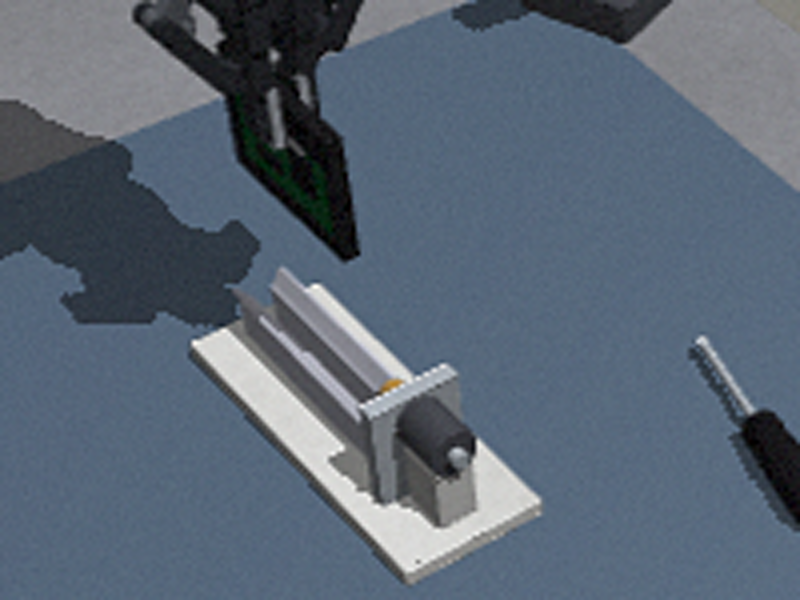

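```bash
python3 - <<'E'
from h import *
z=.012
sd=[[-.1,-.045,z],[.135,-.045,z],[.135,.045,z]]
fit([.55,.23,-1.53],[("side",sd,px([(191,345),(408,571),(541,500)],110,40,4,4))],"stand")
b=[[.055,-.005,.14],[.055,.005,.14],[-.055,-.005,.14]]
fit([.55,.247,-1.53],[("side",b,px([(346,261),(359,254),(238,158)],110,40,4,4))],"board")
st=[.5514,.2291,np.radians(-87.59)]
# predicted crop pixels: slot lip ends, stop top corners
P=[[-.085,-.0145,.048],[-.085,.0145,.048],[.075,-.028,.08],[.087,-.028,.08],[.087,.028,.08],[.075,.028,.08]]
print(((proj("side",pose(st,P))-[110,40]+.5)*4-.5).round(0).tolist())
E
```

```text
stand side [0.5522 0.2308] -87.55 0.77
stand joint [0.5522 0.2308] -87.55 [-0.5 -0.7 -0.3  0.6  0.8 -0.2]
board side [0.5527 0.2498] -87.9 0.45
board joint [0.5527 0.2498] -87.9 [-0.4 -0.   0.4 -0.1  0.1  0.2]
[[237.0, 289.0], [281.0, 269.0], [359.0, 408.0], [371.0, 421.0], [460.0, 376.0], [447.0, 364.0]]
```

The crop matches the predicted stand points (lips at (235,290) and (280,267), stop corner at (359,408)) to within about 2 px. The held board is in line with the slot and about 1 mm too far in +x. I'll lower it in steps.

Emit:
play_rows(plan=[0,0,0,0,-0.001,0.03,0,0,0,0,0,-0.001,0.06,0,0,0,0,0,-0.001,0.08,0,0,0,0,0,-0.001,0.09,0,0,0,0,0,-0.001,0.095,0,0,0,0,0,-0.001,0.1,0,0,0,0,0,-0.001,0.105,0,0,0,0,0,-0.001,0.105,0])

```text
clock: 8.22
position: [0.55, 0.2482, 0.0952]
ee_rot: [0.692, 0.722, -0.0, -0.0]
ft_force: [0.3, -0.5, -0.6]
grip_width: 0.108
grasp_force: 39.3
```

Emit:
play_rows(plan=[0,0,0,0,0,0.003,0,0,0,0,0,0,0.006,0,0,0,0,0,0,0.009,0,0,0,0,0,0,0.012,0,0,0,0,0,0,0.012,0])

```text
clock: 8.85
position: [0.55, 0.2482, 0.083]
ee_rot: [0.692, 0.722, -0.0, -0.0]
ft_force: [-0.0, 0.2, -0.8]
grip_width: 0.108
grasp_force: 39.3
```

Emit:
play_rows(plan=[0,0,0,0,0,0.003,0,0,0,0,0,0,0.005,0,0,0,0,0,0,0.007,0,0,0,0,0,0,0.008,0,0,0,0,0,0,0.009,0,0,0,0,0,0,0.009,0,0,0,0,0,0,0.009,0])

```text
clock: 9.72
position: [0.5501, 0.2482, 0.0743]
ee_rot: [0.692, 0.722, 0.0, -0.0]
ft_force: [-0.1, 0.2, -0.5]
grip_width: 0.108
grasp_force: 39.3
```

Emit:
play_rows(plan=[0,0,0,0,0,0.0005,0,0,0,0,0,0,0.001,0,0,0,0,0,0,0.0015,0,0,0,0,0,0,0.0015,0])

```text
clock: 10.22
position: [0.5501, 0.2482, 0.0727]
ee_rot: [0.692, 0.722, -0.0, -0.0]
ft_force: [0.3, 0.5, -1.1]
grip_width: 0.107
grasp_force: 39.3
```

Emit:
play_rows(plan=[0,0,0,0,0,0.0004,0,0,0,0,0,0,0.0008,0,0,0,0,0,0,0.0008,0])

```text
clock: 10.6
position: [0.5502, 0.2482, 0.0723]
ee_rot: [0.692, 0.722, 0.0, -0.0]
ft_force: [-0.8, -0.5, 3.7]
grip_width: 0.111
grasp_force: 40.0
```

```bash
python3 - <<'E'
from h import *
import cv2
s=np.array([.5514,.2291,np.radians(-87.59)])
rel(pose(s,[[.02,0,.072]])[0],2.41)
s=viewer.camera("side")
cv2.imwrite("pics/d.png",cv2.resize(s[85:190,130:270],(800,600),interpolation=cv2.INTER_CUBIC)[:,:,::-1])
E
```

```text
turn [ 0.01 -0.01 -0.01] shift [-0.0391  0.0004  0.0003] | at [0.5502 0.2482 0.0723] F [-0.84 -0.53  3.7 ] t 10.6 w 0.111 39.96059238910675
```

View pics/d.png

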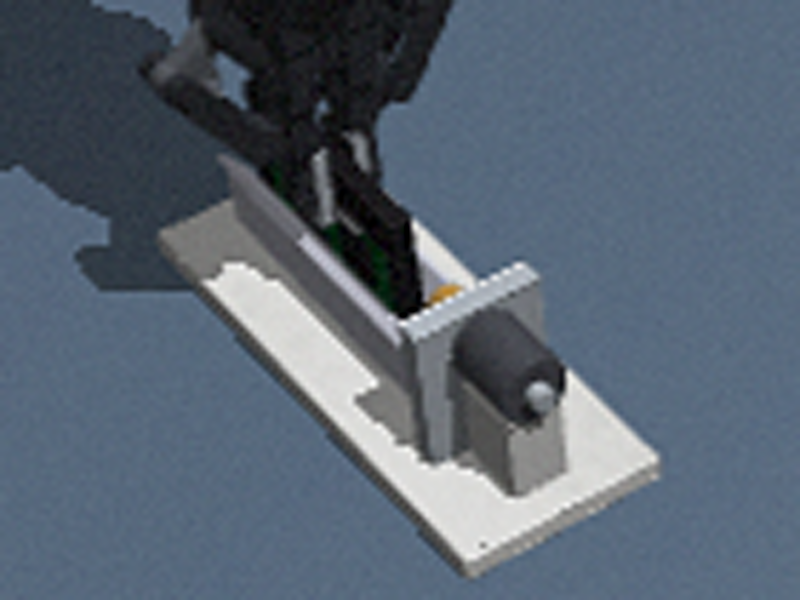

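The crop shows the board standing on the slot floor between the walls, its leading end at (415,270), short of the brass plunger at (447,293). It presses down with about 5 N. I'll ease that off slightly and slide it.

Emit:
play_rows(plan=[0,0,0,0,0,-0.0003,0,0,0,0,-0.003,0,-0.0003,0,0,0,0,-0.006,0,-0.0003,0,0,0,0,-0.009,0,-0.0003,0,0,0,0,-0.012,0,-0.0003,0,0,0,0,-0.015,0,-0.0003,0,0,0,0,-0.017,0,-0.0003,0,0,0,0,-0.018,0,-0.0003,0,0,0,0,-0.018,0,-0.0003,0])

```text
clock: 11.78
position: [0.5509, 0.23, 0.0723]
ee_rot: [0.692, 0.722, -0.0, 0.0]
ft_force: [0.2, 0.2, 3.1]
grip_width: 0.109
grasp_force: 39.8
```

Emit:
play_rows(plan=[0,0,0,-0.001,0,-0.0002,0,0,0,0,-0.003,0,-0.0002,0,0,0,0,-0.005,0,-0.0002,0,0,0,0,-0.007,0,-0.0002,0,0,0,0,-0.009,0,-0.0002,0,0,0,0,-0.01,0,-0.0002,0,0,0,0,-0.01,0,-0.0002,0])

```text
clock: 12.65
position: [0.5512, 0.2205, 0.0724]
ee_rot: [0.692, 0.722, 0.0, -0.0]
ft_force: [0.8, 4.0, -0.9]
grip_width: 0.107
grasp_force: 39.3
```

Emit:
play_rows(plan=[0,0,0,-0.0015,0,0.0001,0,0,0,0,-0.003,0,0.0001,0,0,0,0,-0.0045,0,0.0001,0,0,0,0,-0.006,0,0.0001,0,0,0,0,-0.0075,0,0.0001,0,0,0,0,-0.008,0,0.0001,0,0,0,0,-0.008,0,0.0001,0])

```text
clock: 13.52
position: [0.5515, 0.2131, 0.0725]
ee_rot: [0.692, 0.722, 0.0, -0.0]
ft_force: [-0.3, 6.8, -1.3]
grip_width: 0.115
grasp_force: 39.3
```

Emit:
play_rows(plan=[0,0,0,-0.0005,0,0.0002,0,0,0,0,-0.001,0,0.0002,0,0,0,0,-0.0015,0,0.0002,0,0,0,0,-0.002,0,0.0002,0,0,0,0,-0.002,0,0.0002,0])

```text
clock: 14.15
position: [0.5516, 0.2114, 0.0724]
ee_rot: [0.692, 0.722, 0.001, -0.001]
ft_force: [-1.8, 7.0, -0.6]
grip_width: 0.104
grasp_force: 39.5
```

Emit:
play_rows(plan=[0,0,0,-0.0004,0,0,0,0,0,0,-0.0008,0,0,0,0,0,0,-0.001,0,0,0,0,0,0,-0.001,0,0,0])

```text
clock: 14.65
position: [0.5516, 0.2106, 0.0725]
ee_rot: [0.692, 0.722, 0.001, -0.001]
ft_force: [-2.4, 7.9, 0.5]
grip_width: 0.114
grasp_force: 39.5
```

Emit:
play_rows(plan=[0,0,0,-0.0004,-0.0002,0,0,0,0,0,-0.0008,-0.0003,0,0,0,0,0,-0.001,-0.0003,0,0,0,0,0,-0.001,-0.0003,0,0])

```text
clock: 15.15
position: [0.5516, 0.2096, 0.0725]
ee_rot: [0.692, 0.722, 0.001, -0.0]
ft_force: [0.6, 8.7, 0.2]
grip_width: 0.11
grasp_force: 39.3
```

Emit:
play_rows(plan=[0,0,0,-0.0003,0,0,0,0,0,0,-0.0005,0,0,0,0,0,0,-0.0005,0,0,0])

```text
clock: 15.52
position: [0.5516, 0.2094, 0.0726]
ee_rot: [0.692, 0.722, 0.001, -0.0]
ft_force: [0.1, 9.2, -0.6]
grip_width: 0.106
grasp_force: 39.3
```

Emit:
play_rows(plan=[0,0,0,-0.0003,0,0.0001,0,0,0,0,-0.0006,0,0.0001,0,0,0,0,-0.0006,0,0.0001,0,0,0,0,-0.0006,0,0.0001,0])

```text
clock: 16.02
position: [0.5516, 0.2093, 0.0725]
ee_rot: [0.691, 0.722, 0.001, -0.001]
ft_force: [-0.4, 10.0, -0.9]
grip_width: 0.108
grasp_force: 39.4
```

Emit:
play_rows(plan=[0,0,0,-0.0003,0,0.0001,0,0,0,0,-0.0006,0,0.0001,0,0,0,0,-0.0006,0,0.0001,0,0,0,0,-0.0006,0,0.0001,0])

```text
clock: 16.52
position: [0.5515, 0.2094, 0.0726]
ee_rot: [0.691, 0.723, 0.002, -0.001]
ft_force: [-0.3, 11.8, -0.2]
grip_width: 0.112
grasp_force: 39.5
```

Emit:
play_rows(plan=[0,0,0,-0.0004,0,0,0,0,0,0,-0.0008,0,0,0,0,0,0,-0.0008,0,0,0])

```text
clock: 16.9
position: [0.5515, 0.2093, 0.0726]
ee_rot: [0.691, 0.723, 0.002, -0.001]
ft_force: [-1.0, 13.5, -0.1]
grip_width: 0.107
grasp_force: 39.5
```

```bash
python3 - <<'E'
from h import *
import cv2
s=np.array([.5514,.2291,np.radians(-87.59)])
rel(pose(s,[[.02,0,.0723]])[0],2.41)
s=viewer.camera("side");t=viewer.camera("top")
cv2.imwrite("pics/e.png",np.hstack([cv2.resize(s[110:175,170:235],(400,400),interpolation=cv2.INTER_CUBIC),cv2.resize(t[165:235,130:200],(400,400),interpolation=cv2.INTER_CUBIC)])[:,:,::-1])
E
```

```text
turn [ 0.07 -0.24  0.16] shift [-0.0002  0.0008  0.0003] | at [0.5515 0.2093 0.0726] F [-1.02 13.51 -0.14] t 16.9 w 0.107 39.456907510757446
```

View pics/e.png

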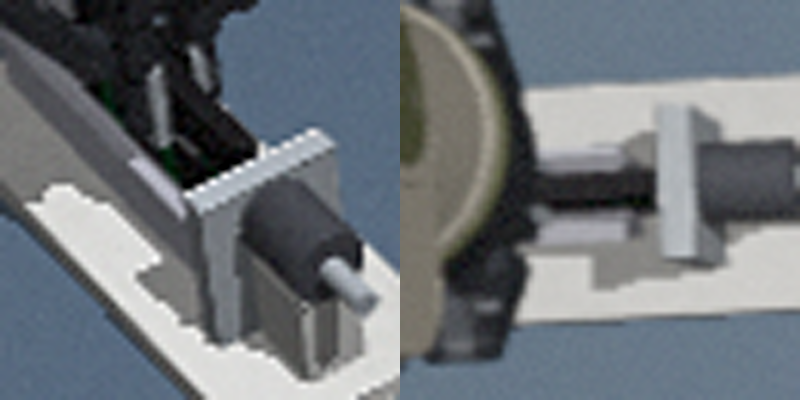

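The picture shows the board's leading edge flush with the stop plate (side (255,150), top (655,185)), with the plunger rod pushed out at the back (350,285). I'll seat it slightly and check that it holds steady.

Emit:
play_rows(plan=[0,0,0,0,0,0.0002,0,0,0,0,0,0,0.0003,0,0,0,0,0,0,0.0003,0,0,0,0,0,0,0.0003,0,0,0,0,0,0,0.0003,0,0,0,0,0,0,0.0003,0,0,0,0,0,0,0.0003,0,0,0,0,0,0,0.0003,0])

```text
clock: 18.0
position: [0.5515, 0.2093, 0.0725]
ee_rot: [0.691, 0.723, 0.002, -0.001]
ft_force: [-1.5, 13.3, 1.4]
grip_width: 0.106
grasp_force: 39.7
```

Steady: about 13 N along the slot (the plunger accounts for 8.4 N), and the board is on the floor. Handing in.

```bash
python3 -c "
from workcell import manip
print(manip.hand_in())"
```

```text
the job is handed in; nothing more can be done
None
```

I handed the job in at about 18 s with the larger board standing on the slot floor, plunger pushed back and its edge against the stop plate, still held there at about 13 N along the slot (roughly 5 N of that on the plate); I did not touch the small board, jar or screwdriver.

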